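# Close the filter hasp and offer up the cover plate

## Task

Get the bench fume filter box ready to be closed: swing the steel hasp in its opening down flat over the staple of the cartridge lid, then take the rectangular cover plate by its handle and hold it level just over the box's frame, about a finger's breadth (15 mm) above it and not touching it, the right way round, with all four holes lined up over the four threaded holes. Finish while holding it still like that, so that a colleague can start the screws. Leave the other things on the bench where they are.

Things in the scene. Friction and masses are not known exactly. Their poses are not given: they have to be found in the camera images.
- seat (a point): (All sizes here in mm.) Centre of the top face of the bare steel frame on the filter box (a fixed white box 220 x 240, deck 100 high, duct spigot at its far side, +x of this frame; it is bolted down). The frame is 106 (x) x 154 (y), its face 106 above the bench and 6 above the deck; its opening is 66 (x) x 110 (y). A thin black gasket runs round the opening. This frame's z is up, y along the frame's long side; the cover fitted the right way round has parallel axes.
- hasp (a joint): (Sizes in mm.) Angle of the steel hasp in the opening (rad): 0 = lying flat over the staple (closed), 1.57 = standing upright, stop at 2.0. It starts open between 1.2 and 1.9 and stays where it is left (light hinge friction: less than 1 N at its end swings it; no spring). The strap is 28 wide, 3 thick, 79 long from the hinge, slotted 52 to 72 from the hinge; closed it lies flat, 7 below the frame's face, and stops there. Upright it stands in the cover's way.
- hasp_hinge (a point): (Sizes in mm.) Middle of the hasp's hinge pin (along x of seat): 46 to the +y side of seat's centre and 8.5 below the frame's face. Closed, the strap runs from here to -y of seat.
- hasp_end (a point): (Sizes in mm.) Middle of the free end of the hasp, 79 from the hinge. Closed, the steel staple (14 wide over all, 4 thick wire) comes up through the slot 62 from the hinge and ends 2 below the frame's face.
- cover_grip (a point): (Sizes in mm.) Centre of the black bar handle of the bare steel-grey cover plate, 38 above the plate's underside. Plate 106 (x) x 154 (y) x 4, about 0.24 kg, four 10 holes, lying flat on the bench with the handle up. Bar: 12 wide (x), 12 high, 84 long (y), on two posts 60 apart in the clear, 28 free under it. z is up, y along the bar.
- hole1 (a point): Hole 1 of the cover plate, 10 mm in diameter, its centre at the underside, at (+43, +65) in x, y from the plate's middle (below cover_grip, same axes).
- hole2 (a point): Hole 2 of the cover plate, 10 mm in diameter, its centre at the underside, at (-43, +65) in x, y from the plate's middle (below cover_grip, same axes).
- hole3 (a point): Hole 3 of the cover plate, 10 mm in diameter, its centre at the underside, at (-43, -65) in x, y from the plate's middle (below cover_grip, same axes).
- hole4 (a point): Hole 4 of the cover plate, 10 mm in diameter, its centre at the underside, at (+43, -40): the odd one, 25 nearer the middle in x, y from the plate's middle (below cover_grip, same axes).
- thread1 (a point): Threaded hole 1 of the filter box, 8 mm in diameter, in the frame's top face, at (+43, +65) in x, y of seat; hole 1 of the cover belongs over it.
- thread2 (a point): Threaded hole 2 of the filter box, 8 mm in diameter, in the frame's top face, at (-43, +65) in x, y of seat; hole 2 of the cover belongs over it.
- thread3 (a point): Threaded hole 3 of the filter box, 8 mm in diameter, in the frame's top face, at (-43, -65) in x, y of seat; hole 3 of the cover belongs over it.
- thread4 (a point): Threaded hole 4 of the filter box, 8 mm in diameter, in the frame's top face, at (+43, -40): the odd one, 25 nearer the middle in x, y of seat; hole 4 of the cover belongs over it.
- screw_dish: Shallow steel dish 62 x 85 x 18 with four thumbscrews in it, lying near the cover plate; leave alone. Sizes in mm; origin at the centre of its underside.
- screwdriver: Black-handled screwdriver 170 long, lying near the cover plate; leave alone. Sizes in mm; origin at the middle of its length, on its underside.
- round_cover: Round blanking cover 92 across with a low black knob, 32 high in all, beyond the work, belongs to another machine; leave alone. Sizes in mm; origin at the centre of its underside.
- old_cartridge: Used filter cartridge, white block 56 x 96 x 30 with black slits, lying on the robot's side of the filter box; leave alone. Sizes in mm; origin at the centre of its underside.
- dropper: Small amber dropper bottle 32 across, 84 high, near the cover plate; leave alone. Sizes in mm; origin at the centre of its underside.
- beaker: Glass beaker 70 across, 88 high, behind the filter box; leave alone. Sizes in mm; origin at the centre of its underside.
Mind the look-alikes: they are no part of the job. Leave any blue or red look-alike of the part that bears cover_grip alone.

How it is judged:
By the outcome, as a careful person would: the job done as asked, in the order asked, and still so for the second after the job is handed in, while the arm keeps its last pose, push and grip.
It also fails if it takes over 53 s, if anything falls off the work surface, if the arm or the gripper's body presses on something with over 40 N, if the wrist force passes 120 N, or if a joint passes its speed limit or range.

## Robot

A 6-joint arm with a two-finger parallel gripper is mounted at the origin on the work surface. World frame = base frame: x ahead of the robot, y to its left, z up, the work surface at z = 0. Lengths are in m, angles in rad, forces in N, time in s.
With the tool pointing down it reaches from about 0.25 to 0.725 m from the base axis. Payload 4 kg.
Tool frame: the origin (TCP) lies where the fingers leave the gripper's body, on its centre line; the fingertips stand 73 mm ahead of it and the grasp point (between the pads) lies 54 mm ahead of it (bot.tips_ahead is the z of the fingertips in the tool frame, in m); z points along the fingers, y is the direction in which the jaws open and shut (so a half turn about z gives the same grasp; the last joint's range is limited). The gripper opens to 85 mm and grips with 20 to 120 N. Pads are 22 mm wide; open, the fingers measure 114 mm over their backs; the gripper's body (76 mm by 85 mm) begins 54 mm behind the grasp point. The pads swing forward as they close: fully open they stand 13 mm farther back than shut.
Start: joints at [-1.309, 0.241, 0.005, 1.335, 0, 1.571], TCP at [0.129, -0.483, 0.304] pointing down, gripper open.
Joint ranges: [-2.72, 2.72], [-1.05, 1.87], [-1.09, 1.28], [-1.99, 2.15], [-1.42, 1.44], [-3.14, 3.14]. Speed limits (rad/s): [2.79, 2.79, 3.14, 3.14, 3.14, 3.14].

## Interface

Orientations are given as a unit quaternion [x, y, z, w].
In Python, from workcell import readout, camera, get_calibration, order, bot gives the robot as it stands.
- The arm moves only by the tool send_rows, never from a script. Its argument "moves" is a list of rows, each a list of 3 entries, a list of its own where there are three numbers: the shift along the tool's x, y, z in mm, then the turn, a rotation vector about the tool's x, y, z in rad, then the finger opening in mm, from 0 to 85.4. In form: [[[dx, dy, dz], [ax, ay, az], grip], ...]. A call has 1 to 12 rows; each row is the pose to reach, as a shift and turn from the pose measured when the call began, along the tool's axes at that moment; what a row does not reach only later rows make up. A row lasts 1/12 s, in which the tool goes at most 41.7 mm and 7.16 degrees, less where a joint would pass 70% of its speed; a pose out of reach is approached as far as the arm can. A call with a gripper value outside its range is refused whole. The fingers move at their own pace and stop on an object; the grip force is fixed at half the most. Time passes only in rows, so rows that repeat a pose let the fingers close. It gives the time, the measured TCP pose, the force and the opening at its end, in the units of the state.
- readout.get_obs(): the state, without advancing time (a new reading comes with each control period).
- camera(name): name is "scene" or "side" or "wrist"; returns the picture (400x640x3 uint8, red, green, blue); there is no depth.
- get_calibration(name): a dict with "fx", "fy", "cx", "cy" (pixels), "R" (3x3) and "t" (3): a world point X has camera coordinates R X + t. Camera axes: x right, y down, z forward; pixel columns grow to the right and rows downward; lengths in m; the calibration is good to about 2 mm. The wrist camera is an equidistant fisheye: a pixel r from the principal point sees the ray r / f radians off the axis. A picture is of the moment at which its call begins: read the wrist's pose just before it. get_calibration takes no time and is no camera call; for the wrist camera it gives the pose at the moment of the call.
- order.job_done(): hands the job in, once; it reports no verdict.
The state is a dict: "clock": time; "joint_pos": joint angles; "joint_vel": joint speeds; "tau": joint torques, N m; "eef_pos": TCP position; "tool_rot": TCP orientation; "ft_force": force on the tool from outside, world axes, zero at the start; "ft_torque": the same for the moment, N m; "grip_width": finger opening in m.
Only numpy, scipy, OpenCV 4.12 (cv2) and the standard library are available. Lean on these libraries where they do the work, as an engineer would, in place of code of your own. Each camera call takes 0.05 s, during which the arm holds its last target. There are 200 camera calls.

## Working session

There is one attempt and no reset: what is moved stays moved. The work goes in short steps, Python scripts to look and compute and a tool call to move; the robot and the scene stay as the last step left them, time stands still between calls to the robot, and variables do not carry over. Pictures are saved under pics/ and viewed, about 8 in all and at most 12, crops included, and the job is handed in when it is done.

Besides the shell and the picture viewer there is one more tool, called after "Request:" as name([rows], argument=value, ...), one row to a line, values as JSON. send_rows: Moves the arm, as the interface text tells. Its arguments: {"type":"object","properties":{"moves":{"type":"array","items":{"type":"array"}}},"required":["moves"]}

```bash
mkdir -p pics; ls; python3 - <<'E'
from workcell import readout,camera,get_calibration
import cv2,numpy as np
o=readout.get_obs();print(o['clock'],o['eef_pos'],o['tool_rot'])
for n in("scene","side","wrist"):
    c=get_calibration(n);print(n,{k:np.round(v,4).tolist() for k,v in c.items()})
    cv2.imwrite(f'pics/{n}0.png',camera(n)[:,:,::-1])
E
```

```text
pics
0.0 [ 0.12927774 -0.48250923  0.30299536] [ 9.91446574e-01  1.30508907e-01 -1.33468455e-04 -1.04750764e-03]
scene {'fx': 385.5289, 'fy': 385.5289, 'cx': 321.6312, 'cy': 202.0014, 'R': [[0.8123, 0.5832, 0.0047], [0.3573, -0.4913, -0.7944], [-0.461, 0.6469, -0.6074]], 't': [-0.3632, -0.1323, 1.3445]}
side {'fx': 458.9623, 'fy': 458.9623, 'cx': 309.5037, 'cy': 190.1535, 'R': [[0.9482, -0.3177, 0.0071], [-0.1958, -0.6016, -0.7744], [0.2503, 0.7329, -0.6326]], 't': [-0.5151, 0.1198, 1.4717]}
wrist {'fx': 309.7069, 'fy': 309.7069, 'cx': 319.9807, 'cy': 197.9243, 'R': [[0.2588, -0.9659, -0.001], [-0.9202, -0.2469, 0.3039], [-0.2937, -0.0777, -0.9527]], 't': [-0.4983, -0.0396, 0.3795]}
```

View pics/scene0.png

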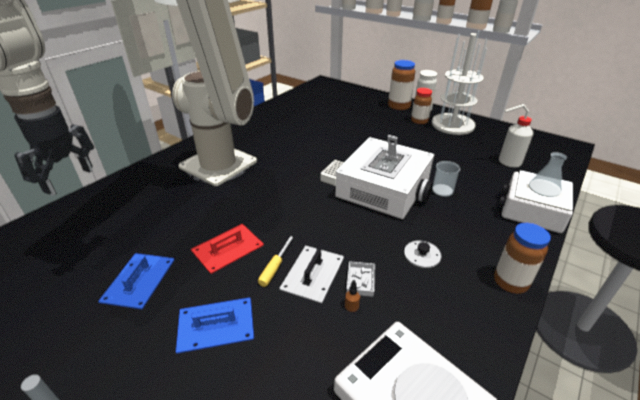

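View pics/side0.png

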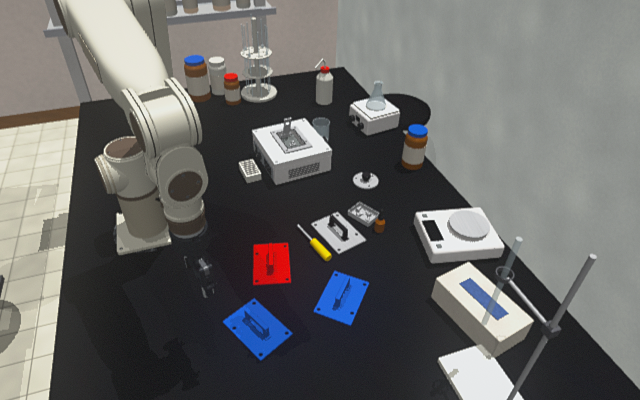

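```bash
python3 - <<'E'
import cv2,numpy as np
s=cv2.imread('pics/scene0.png');d=cv2.imread('pics/side0.png')
def c(i,x,y,w,h,W,H):return cv2.resize(i[y:y+h,x:x+w],(W,H),interpolation=cv2.INTER_CUBIC)
m=np.vstack([np.hstack([c(s,330,120,110,82,400,298),c(s,270,235,110,82,400,298)]),
 np.hstack([c(d,240,105,110,82,400,298),c(d,290,190,110,82,400,298)])])
cv2.imwrite('pics/m.png',m)
E
```

```text
(no output)
```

View pics/m.png

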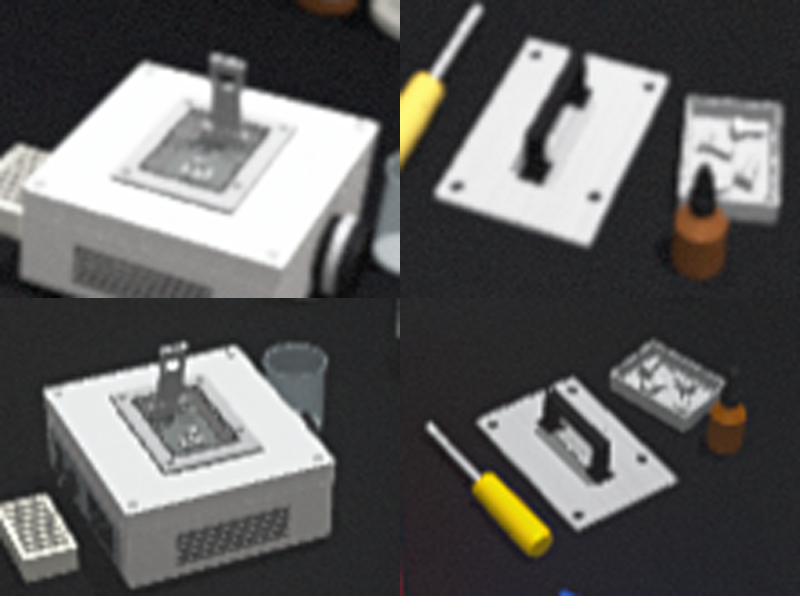

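```bash
cat > h.py <<'E'
import numpy as np
from scipy.optimize import least_squares
from scipy.spatial.transform import Rotation as Rr
from workcell import readout,camera,get_calibration
def proj(c,X):
    p=np.atleast_2d(X)@np.array(c['R']).T+np.array(c['t'])
    return np.c_[c['fx']*p[:,0]/p[:,2]+c['cx'],c['fy']*p[:,1]/p[:,2]+c['cy']]
def projw(c,X):
    p=np.atleast_2d(X)@np.array(c['R']).T+np.array(c['t'])
    rho=np.hypot(p[:,0],p[:,1]);s=c['fx']*np.arctan2(rho,p[:,2])/rho
    return np.c_[p[:,0]*s+c['cx'],p[:,1]*s+c['cy']]
def place(q,P):
    c,s=np.cos(q[2]),np.sin(q[2]);P=np.array(P,float)
    return np.c_[q[0]+c*P[:,0]-s*P[:,1],q[1]+s*P[:,0]+c*P[:,1],P[:,2]]
def fit(obs,q0=(.5,0,0)):  # obs: (projfun,cal,local pts,pix)
    f=lambda q:np.concatenate([(pf(c,place(q,P))-px).ravel() for pf,c,P,px in obs])
    r=least_squares(f,q0,loss='soft_l1');return r.x,f(r.x)
H=np.array([[43,65],[-43,65],[-43,-65],[43,-40]])/1e3
def at(P,z):return np.c_[P,np.full(len(P),z)]
C=np.array([[-53,77],[53,77],[53,-77],[-53,-77]])/1e3
E
python3 - <<'E'
from h import *
k=110/400
S=get_calibration('scene');D=get_calibration('side')
p=lambda o,l:np.array(o)+k*(np.array(l)+.5)-.5
sc=[(128,38),(270,75),(190,245),(35,195)];sh=[(250,87),(137,55),(57,186),(194,197)]
dc=[(75,122),(175,80),(277,182),(180,232)];dh=[(174,90),(93,127),(178,217),(243,161)]
PC=np.r_[at(H,.004),at(C,.004)]
for name,obs in {'cover':[(proj,S,PC,p((270,235),sh+sc)),(proj,D,PC,p((290,190),dh+dc))],
 'cS':[(proj,S,PC,p((270,235),sh+sc))],'cD':[(proj,D,PC,p((290,190),dh+dc))],
 'seat':[(proj,S,at(C,.106),p((330,120),[(182,98),(296,127),(233,210),(112,177)])),(proj,D,at(C,.106),p((240,105),[(110,97),(195,75),(263,152),(165,174)]))]}.items():
    q,r=fit(obs);print(name,q.round(4),np.abs(r).mean().round(2),r.round(1))
E
```

```text
cover [ 0.5695 -0.2081  0.2501] 0.32 [-0.3 -0.2 -0.4 -0.2 -0.  -0.1  0.2 -0.3  0.4  0.5 -0.6  0.9 -0.5 -0.3
 -0.  -0.1 -0.2  0.3  0.4 -0.3  0.5 -0.2  0.1 -0.4  0.7  0.1 -0.2 -0.1
  0.5 -0.3 -0.4 -0.6]
cS [ 0.5699 -0.208   0.2511] 0.3 [-0.2 -0.2 -0.3 -0.2  0.2 -0.   0.4 -0.3  0.5  0.5 -0.4  1.  -0.3 -0.3
  0.1  0. ]
cD [ 0.5686 -0.2089  0.2469] 0.25 [-0.3  0.5  0.2 -0.1  0.2  0.  -0.1 -0.1  0.5  0.2 -0.2  0.1  0.3 -0.
 -0.7 -0.3]
seat [0.5382 0.2056 0.1162] 0.59 [-0.3 -1.1  0.1 -0.9 -0.2  0.4 -1.1 -0.4 -0.3 -0.1  2.1 -0.2  0.7 -1.
  0.5 -0.1]
```

Request:
send_rows([
  [[573,-559,0],[0,0,-1.425],20],
  [[573,-559,0],[0,0,-1.425],0],
  [[573,-559,0],[0,0,-1.425],0],
  [[573,-559,0],[0,0,-1.425],0],
  [[573,-559,0],[0,0,-1.425],0],
  [[573,-559,0],[0,0,-1.425],0],
  [[573,-559,0],[0,0,-1.425],0],
  [[573,-559,0],[0,0,-1.425],0],
  [[573,-559,0],[0,0,-1.425],0],
  [[573,-559,0],[0,0,-1.425],0],
  [[573,-559,0],[0,0,-1.425],0],
  [[573,-559,0],[0,0,-1.425],0],
])

```text
clock: 1.15
eef_pos: [0.385, -0.0509, 0.3041]
tool_rot: [0.663, 0.749, 0.0, -0.0]
ft_force: [0.9, -0.9, 0.9]
grip_width: -0.0
```

```bash
cat >> h.py <<'E'
def go(seat,off,z,yaw=None):
    """rows to TCP at part-frame offset (m), height z, tool y along part x, tool level"""
    o=readout.get_obs();R=Rr.from_quat(o['tool_rot']);y=seat[2] if yaw is None else yaw
    T=Rr.from_matrix(np.array([[-np.sin(y),np.cos(y),0],[np.cos(y),np.sin(y),0],[0,0,-1]]).T)
    c,s=np.cos(seat[2]),np.sin(seat[2])
    P=np.array([seat[0]+c*off[0]-s*off[1],seat[1]+s*off[0]+c*off[1],z])
    print('d',(R.inv().apply(P-o['eef_pos'])*1e3).round(1),'rv',(R.inv()*T).as_rotvec().round(4),'t',round(o['clock'],2),'pos',np.round(o['eef_pos'],4),'F',np.round(o['ft_force'],2),'g',round(o['grip_width'],4))
E
python3 -c "
from h import *
go([.538,.206,.116],[0,0],.304);print(readout.get_obs()['joint_pos'])"
```

```text
d [236.5 183.    0.4] rv [ 0.0001 -0.0013  0.0052] t 1.15 pos [ 0.385  -0.0509  0.3041] F [ 0.86 -0.9   0.9 ] g -0.0
[-1.32237385e-01  1.87128769e-02 -2.53448546e-01  1.29882678e+00
  1.26255003e-03  1.31731495e+00]
```

Request:
send_rows([
  [[236,183,0],[0,0,0.005],0],
  [[236,183,0],[0,0,0.005],0],
  [[236,183,0],[0,0,0.005],0],
  [[236,183,0],[0,0,0.005],0],
  [[236,183,0],[0,0,0.005],0],
  [[236,183,0],[0,0,0.005],0],
  [[236,183,0],[0,0,0.005],0],
  [[236,183,0],[0,0,0.005],0],
  [[236,183,0],[0,0,0.005],0],
  [[236,183,0],[0,0,0.005],0],
])

```text
clock: 1.98
eef_pos: [0.5376, 0.2056, 0.3034]
tool_rot: [0.664, 0.747, -0.001, -0.001]
ft_force: [-0.1, -0.5, -0.4]
grip_width: -0.0001
```

```bash
python3 - <<'E'
from h import *
import cv2,json
c=get_calibration('wrist');im=camera('wrist')
json.dump({k:np.array(v).tolist() for k,v in c.items()},open('w1.json','w'))
cv2.imwrite('pics/w1.png',im[:,:,::-1])
x=cv2.resize(im[40:340,120:520,::-1],(800,600),interpolation=cv2.INTER_CUBIC);cv2.imwrite('pics/w1c.png',x)
go([.538,.206,.116],[0,0],.304)
print(projw(c,place([.538,.206,.116],np.r_[at(H,.106),at(C,.106)])).round(1).tolist())
E
```

```text
d [ 1.2  0.7 -0.1] rv [-0.0017 -0.0004  0.    ] t 2.03 pos [0.5374 0.2048 0.3039] F [ 0.26 -1.01 -0.21] g -0.0001
[[371.3, 118.4], [271.6, 118.2], [277.3, 254.1], [366.4, 231.0], [259.9, 104.8], [383.0, 105.1], [374.0, 264.4], [268.1, 264.4]]
```

View pics/w1c.png

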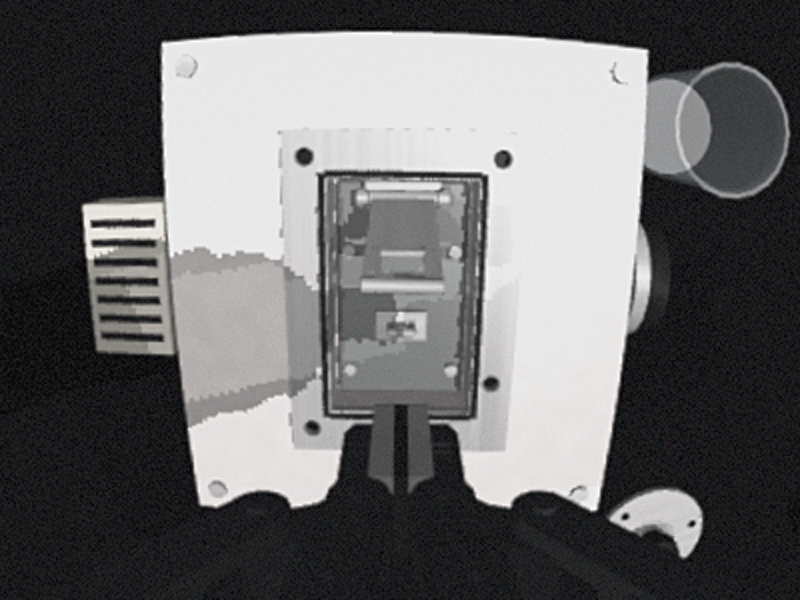

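```bash
cat >> h.py <<'E'
def blobs(im,pred,r=7):
    g=im.astype(float).mean(2);out=[]
    for u,v in pred:
        u0,v0=int(round(u))-r,int(round(v))-r
        w=g[v0:v0+2*r+1,u0:u0+2*r+1];w=np.clip(np.median(w)*.75-w,0,None)
        yy,xx=np.mgrid[:2*r+1,:2*r+1];out.append([u0+(w*xx).sum()/w.sum(),v0+(w*yy).sum()/w.sum()])
    return np.array(out)
E
python3 - <<'E'
from h import *
import cv2,json
c=json.load(open('w1.json'));im=cv2.imread('pics/w1.png')
P=at(H,.106);px=blobs(im,projw(c,place([.538,.206,.116],P)));print(px.round(1).tolist())
q,r=fit([(projw,c,P,px)],(.538,.206,.116));print(q.round(4),r.round(2))
for th in (1.2,1.3,1.4,1.5,1.6,1.7):
    print(th,projw(c,place(q,[[0,.046-.079*np.cos(th),.0975+.079*np.sin(th)]])).round(1))
q[:]=q.round(4)
go(q,[0,.100],.304)
E
```

```text
[[371.2, 119.2], [271.7, 117.8], [276.6, 252.7], [364.8, 231.1]]
[0.5373 0.2061 0.1052] [ 0.13 -0.34 -0.04 -0.25 -0.68  0.84  0.49  0.15]
1.2 [[321.1 192.8]]
1.3 [[321.2 183.1]]
1.4 [[321.4 172.5]]
1.5 [[321.5 161.1]]
1.6 [[321.7 149.1]]
1.7 [[321.9 136.8]]
d [ 1.013e+02  1.100e+00 -1.000e-01] rv [-0.0017 -0.0004  0.0108] t 2.03 pos [0.5374 0.2048 0.3039] F [ 0.26 -1.01 -0.21] g -0.0001
```

Request:
send_rows([
  [[40,1,0],[0,0,0.005],0],
  [[80,1,0],[0,0,0.01],0],
  [[86,1,0],[0,0,0.01],0],
  [[86,1,30],[0,0,0.01],0],
  [[86,1,60],[0,0,0.01],0],
  [[86,1,87],[0,0,0.01],0],
  [[86,1,87],[0,0,0.01],0],
  [[86,1,87],[0,0,0.01],0],
])

```text
clock: 2.7
eef_pos: [0.5272, 0.2883, 0.2162]
tool_rot: [0.669, 0.743, -0.002, -0.001]
ft_force: [-0.7, -0.2, 0.5]
grip_width: 0.0002
```

```bash
python3 -c "
from h import *
q=[.5373,.2061,.11]
go(q,[0,.085],.217)
go(q,[0,.012],.1715)"
```

```text
d [ 2.2  1.  -0.8] rv [-0.0054  0.0014 -0.0056] t 2.7 pos [0.5272 0.2883 0.2162] F [-0.71 -0.21  0.46] g 0.0002
d [-70.7   1.6  44.8] rv [-0.0054  0.0014 -0.0056] t 2.7 pos [0.5272 0.2883 0.2162] F [-0.71 -0.21  0.46] g 0.0002
```

Request:
send_rows([
  [[-20,1,0],[-0.005,0,-0.005],0],
  [[-38,1.5,2],[-0.005,0,-0.005],0],
  [[-46,1.5,5],[-0.005,0,-0.005],0],
  [[-54,1.5,9.5],[-0.005,0,-0.005],0],
  [[-60,1.5,15.5],[-0.005,0,-0.005],0],
  [[-65,1.5,23],[-0.005,0,-0.005],0],
  [[-69,1.5,31],[-0.005,0,-0.005],0],
  [[-70.5,1.5,38],[-0.005,0,-0.005],0],
  [[-71,1.5,44],[-0.005,0,-0.005],0],
  [[-71,1.5,45],[-0.005,0,-0.005],0],
  [[-71,1.5,45],[-0.005,0,-0.005],0],
])

```text
clock: 3.62
eef_pos: [0.5356, 0.2175, 0.1716]
tool_rot: [0.667, 0.745, -0.001, 0.001]
ft_force: [-2.3, -2.6, 7.9]
grip_width: 0.0002
```

```bash
python3 -c "
from h import *
q=[.5373,.2061,.11]
go(q,[0,.012],.1715)"
```

```text
d [0.4 0.5 0.1] rv [-0.0008  0.0025 -0.0004] t 3.62 pos [0.5356 0.2175 0.1716] F [-2.25 -2.64  7.87] g 0.0002
```

Request:
send_rows([
  [[0,0,-30],[0,0,0],0],
  [[0,0,-70],[0,0,0],0],
  [[0,0,-105],[0,0,0],0],
  [[-30,0,-115],[0,0,0],0],
  [[-30,0,-115],[0,0,0],0],
  [[-30,0,-115],[0,0,0],0],
])

```text
clock: 4.12
eef_pos: [0.5392, 0.1877, 0.287]
tool_rot: [0.668, 0.744, -0.001, 0.001]
ft_force: [0.9, -0.3, -0.4]
grip_width: 0.0001
```

```bash
python3 - <<'E'
from h import *
import cv2
c=get_calibration('wrist');im=camera('wrist')
cv2.imwrite('pics/w2.png',im[:,:,::-1])
x=cv2.resize(im[40:340,120:520,::-1],(800,600),interpolation=cv2.INTER_CUBIC);cv2.imwrite('pics/w2c.png',x)
q=[.5373,.2061,.11]
P=at(H,.106);pr=projw(c,place(q,P));px=blobs(im,pr);print(pr.round(1).tolist(),px.round(1).tolist())
q,r=fit([(projw,c,P,px)],q);print(q.round(4),r.round(2))
go([.5695,-.208,.25],[0,0],.304)
E
```

```text
[[373.9, 96.7], [266.9, 96.9], [273.3, 244.7], [369.5, 219.0]] [[374.3, 97.4], [267.3, 97.0], [272.5, 243.6], [368.5, 219.2]]
[0.537  0.206  0.1009] [ 0.02 -0.19 -0.1  -0.59 -0.17  0.73  0.23  0.3 ]
d [-397.1  -12.5  -17.3] rv [-0.0024  0.0021 -0.1408] t 4.17 pos [0.5386 0.188  0.2858] F [-0.18  0.37 -0.98] g -0.0002
```

View pics/w2c.png

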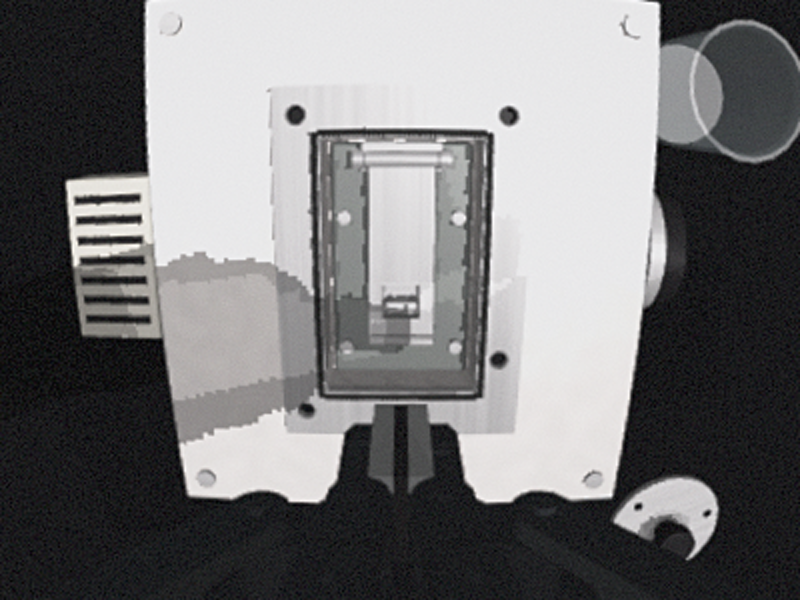

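Request:
send_rows([
  [[-40,-1,-5],[0,0,-0.02],40],
  [[-80,-3,-10],[0,0,-0.04],40],
  [[-397,-12,-17],[0,0,-0.14],40],
  [[-397,-12,-17],[0,0,-0.14],40],
  [[-397,-12,-17],[0,0,-0.14],40],
  [[-397,-12,-17],[0,0,-0.14],40],
  [[-397,-12,-17],[0,0,-0.14],40],
  [[-397,-12,-17],[0,0,-0.14],40],
  [[-397,-12,-17],[0,0,-0.14],40],
  [[-397,-12,-17],[0,0,-0.14],40],
  [[-397,-12,-17],[0,0,-0.14],40],
  [[-397,-12,-17],[0,0,-0.14],40],
])

```text
clock: 5.17
eef_pos: [0.5696, -0.2085, 0.301]
tool_rot: [0.615, 0.789, -0.002, -0.002]
ft_force: [-0.9, -0.2, -0.7]
grip_width: 0.0399
```

```bash
python3 - <<'E'
from h import *
import cv2
c=get_calibration('wrist');im=camera('wrist')
cv2.imwrite('pics/w3.png',im[:,:,::-1])
x=cv2.resize(im[40:340,120:520,::-1],(800,600),interpolation=cv2.INTER_CUBIC);cv2.imwrite('pics/w3c.png',x)
q=[.5695,-.208,.25]
P=at(H,.004);pr=projw(c,place(q,P));px=blobs(im,pr);print(pr.round(1).tolist(),px.round(1).tolist())
q,r=fit([(projw,c,P,px)],q);print(q.round(4),r.round(2))
go(q,[0,0],.092)
E
```

```text
[[357.9, 113.7], [284.8, 113.8], [287.9, 217.3], [355.9, 198.6]] [[356.5, 113.7], [283.6, 113.9], [286.7, 217.2], [356.3, 198.8]]
[ 0.5684 -0.2083  0.2528] [ 0.27 -0.14  0.11  0.11  0.43  0.25 -1.21 -0.25]
d [ -0.9  -0.3 209.5] rv [-0.0053 -0.001  -0.0039] t 5.22 pos [ 0.5697 -0.2073  0.3015] F [0.42 0.84 0.61] g 0.0401
```

View pics/w3c.png

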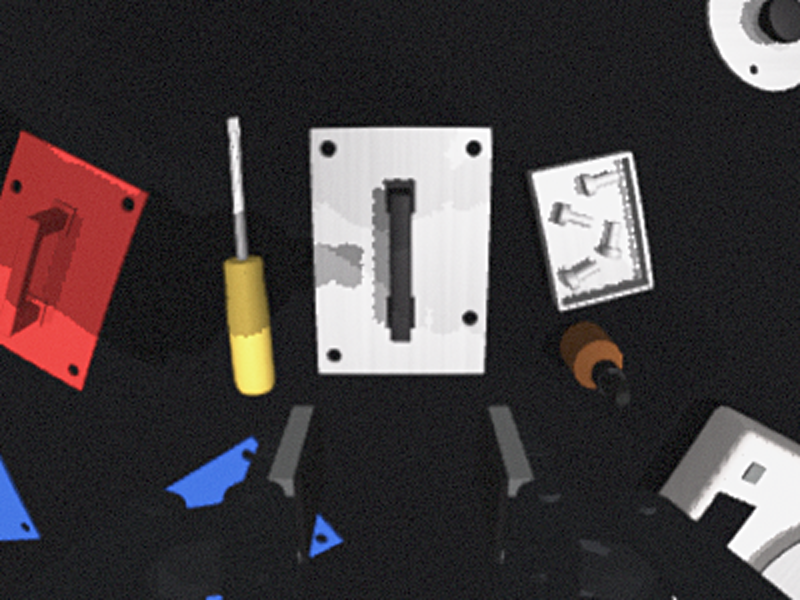

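Request:
send_rows([
  [[-1,-0.7,40],[-0.005,0,-0.002],40],
  [[-1,-0.7,80],[-0.005,0,-0.002],40],
  [[-1,-0.7,120],[-0.005,0,-0.002],40],
  [[-1,-0.7,160],[-0.005,0,-0.002],40],
  [[-1,-0.7,190],[-0.005,0,-0.002],40],
  [[-1,-0.7,209],[-0.005,0,-0.002],40],
  [[-1,-0.7,209],[-0.005,0,-0.002],40],
  [[-1,-0.7,209],[-0.005,0,-0.002],40],
])

```text
clock: 5.88
eef_pos: [0.5673, -0.2062, 0.0911]
tool_rot: [0.612, 0.791, -0.0, -0.003]
ft_force: [0.7, -0.1, 0.7]
grip_width: 0.0398
```

```bash
python3 -c "
from h import *
go([.568,-.2085,.251],[0,0],.092)"
```

```text
d [-2.4  0.1 -1. ] rv [-0.0036 -0.0037  0.0027] t 5.88 pos [ 0.5673 -0.2062  0.0911] F [ 0.69 -0.1   0.74] g 0.0398
```

Request:
send_rows([
  [[-2,0,-1],[-0.004,-0.004,0],40],
  [[-2,0,-1],[-0.004,-0.004,0],40],
  [[-2,0,-1],[-0.004,-0.004,0],20],
  [[-2,0,-1],[-0.004,-0.004,0],5],
  [[-2,0,-1],[-0.004,-0.004,0],5],
  [[-2,0,-1],[-0.004,-0.004,0],5],
  [[-2,0,-1],[-0.004,-0.004,0],5],
  [[-2,0,-1],[-0.004,-0.004,0],5],
  [[-2,0,-1],[-0.004,-0.004,0],5],
  [[-2,0,-1],[-0.004,-0.004,0],5],
])

```text
clock: 6.72
eef_pos: [0.5686, -0.2085, 0.0938]
tool_rot: [0.612, 0.791, 0.001, 0.002]
ft_force: [-0.3, 0.4, 5.9]
grip_width: 0.011
```

Request:
send_rows([
  [[0,0,-10],[0,0,0],5],
  [[0,0,-30],[0,0,0],5],
  [[0,0,-60],[0,0,0],5],
  [[0,0,-90],[0,0,0],5],
  [[0,0,-120],[0,0,0],5],
  [[0,0,-140],[0,0,0],5],
  [[0,0,-140],[0,0,0],5],
])

```text
clock: 7.3
eef_pos: [0.5702, -0.2093, 0.2398]
tool_rot: [0.612, 0.791, 0.002, 0.006]
ft_force: [1.4, -1.0, -2.0]
grip_width: 0.0109
```

```bash
python3 -c "
from h import *
q=[.537,.206,.108]
go(q,[0,0],.24)"
```

```text
d [410.4  71.9  -2.4] rv [0.0115 0.0065 0.1452] t 7.3 pos [ 0.5702 -0.2093  0.2398] F [ 1.41 -0.95 -1.99] g 0.0109
```

Request:
send_rows([
  [[25,4,-2],[0.01,0.005,0.01],5],
  [[60,10,-2],[0.01,0.005,0.02],5],
  [[100,17,-2],[0.01,0.005,0.04],5],
  [[140,24,-2],[0.01,0.005,0.05],5],
  [[180,31,-2],[0.01,0.005,0.07],5],
  [[220,38,-2],[0.01,0.005,0.08],5],
  [[260,45,-2],[0.01,0.005,0.1],5],
  [[300,52,-2],[0.01,0.005,0.11],5],
  [[340,59,-2],[0.01,0.005,0.13],5],
  [[375,66,-2],[0.01,0.005,0.14],5],
  [[400,70,-2],[0.01,0.005,0.145],5],
  [[410,72,-2],[0.01,0.005,0.145],5],
])

```text
clock: 8.3
eef_pos: [0.5356, 0.2092, 0.2377]
tool_rot: [0.666, 0.746, -0.001, -0.0]
ft_force: [-0.1, -0.5, -2.6]
grip_width: 0.011
```

Request:
send_rows([
  [[0,0,0],[0,0,0],5],
  [[0,0,0],[0,0,0],5],
  [[0,0,0],[0,0,0],5],
])

```text
clock: 8.55
eef_pos: [0.5352, 0.2079, 0.2367]
tool_rot: [0.667, 0.745, -0.002, -0.0]
ft_force: [-0.1, -0.3, -3.3]
grip_width: 0.0106
```

```bash
python3 - <<'E'
from h import *
import cv2
q=[.537,.206,.108];go(q,[0,0],.24)
c=get_calibration('wrist');im=camera('wrist')
cv2.imwrite('pics/w4.png',im[:,:,::-1])
s=camera('scene');d=camera('side')
cv2.imwrite('pics/s4.png',s[:,:,::-1]);cv2.imwrite('pics/d4.png',d[:,:,::-1])
x=cv2.resize(im[0:300,120:520,::-1],(800,600),interpolation=cv2.INTER_CUBIC);cv2.imwrite('pics/w4c.png',x)
for _ in range(4):
    go(q,[0,0],.24); camera('side')
E
```

```text
d [-2.1  1.5 -3.3] rv [-0.0035  0.002   0.0036] t 8.55 pos [0.5352 0.2079 0.2367] F [-0.08 -0.27 -3.3 ] g 0.0106
d [-1.7  0.9 -2.4] rv [-0.0017  0.001   0.0022] t 8.7 pos [0.5359 0.2076 0.2376] F [ 0.5  -0.88 -3.19] g 0.0105
d [-1.8  0.9 -2.2] rv [-0.0014  0.0009  0.0023] t 8.75 pos [0.5359 0.2077 0.2378] F [ 0.1   0.42 -2.52] g 0.0111
d [-2.   0.8 -2.1] rv [-0.0012  0.0007  0.0025] t 8.8 pos [0.536  0.2079 0.2379] F [-0.45  0.33 -3.2 ] g 0.0106
d [-2.2  0.8 -2.1] rv [-0.0011  0.0007  0.0028] t 8.85 pos [0.5359 0.2081 0.2379] F [ 0.93 -0.59 -2.  ] g 0.011
```

View pics/w4c.png

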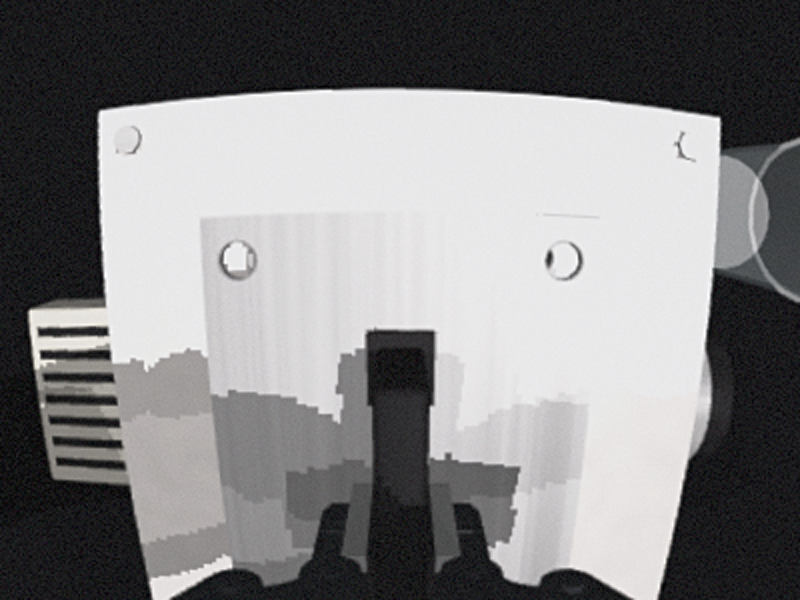

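```bash
python3 - <<'E'
from h import *
c=get_calibration('wrist')
px=np.array([[401.25,129.75],[238.75,129.75]])
q0=[.537,.206,.108]
f=lambda p:(projw(c,place(p[:3],at(H[:2],p[3])))-px).ravel()
r=least_squares(f,q0+[.149]);print('plate',r.x.round(4),'top z',r.cost)
go(q0,[0,0],.24)
E
```

```text
plate [0.5352 0.2086 0.1111 0.1469] top z 1.7771458472818954e-26
d [-2.5  0.8 -2.1] rv [-0.001   0.0006  0.0031] t 8.9 pos [0.5359 0.2084 0.2379] F [-0.01  0.1  -3.12] g 0.0112
```

Request:
send_rows([
  [[-2,1,6],[0,0,0.002],5],
  [[-2,1,12],[0,0,0.002],5],
  [[-2,1,18],[0,0,0.002],5],
  [[-2,1,18],[0,0,0.002],5],
  [[-2,1,18],[0,0,0.002],5],
  [[-2,1,18],[0,0,0.002],5],
  [[-2,1,18],[0,0,0.002],5],
  [[-2,1,18],[0,0,0.002],5],
])

```text
clock: 9.57
eef_pos: [0.5373, 0.2066, 0.2202]
tool_rot: [0.667, 0.745, -0.0, 0.0]
ft_force: [0.9, 0.3, -2.7]
grip_width: 0.0107
```

```bash
python3 - <<'E'
from h import *
import cv2
for _ in range(3):camera('side')
q=[.537,.206,.108];go(q,[0,0],.215)
im=camera('wrist');s=camera('scene');d=camera('side')
for n,i in zip('wsd',(im,s,d)):cv2.imwrite(f'pics/{n}5.png',i[:,:,::-1])
go(q,[0,0],.215)
def cr(i,x,y,w,h,W,H):return cv2.resize(i[y:y+h,x:x+w,::-1],(W,H),interpolation=cv2.INTER_CUBIC)
m=np.vstack([np.hstack([cr(s,335,120,100,75,400,300),cr(d,245,100,100,75,400,300)]),
 cr(im,220,60,200,75,800,300)])
cv2.imwrite('pics/m5.png',m)
E
```

```text
d [-0.5 -0.3  5.2] rv [-0.0006  0.0005  0.0013] t 9.72 pos [0.5372 0.2066 0.2202] F [ 0.03 -0.44 -2.62] g 0.0106
d [-0.5 -0.2  5. ] rv [-0.0008  0.0006  0.0012] t 9.87 pos [0.5371 0.2065 0.22  ] F [ 0.91 -0.72 -2.43] g 0.0107
```

View pics/m5.png

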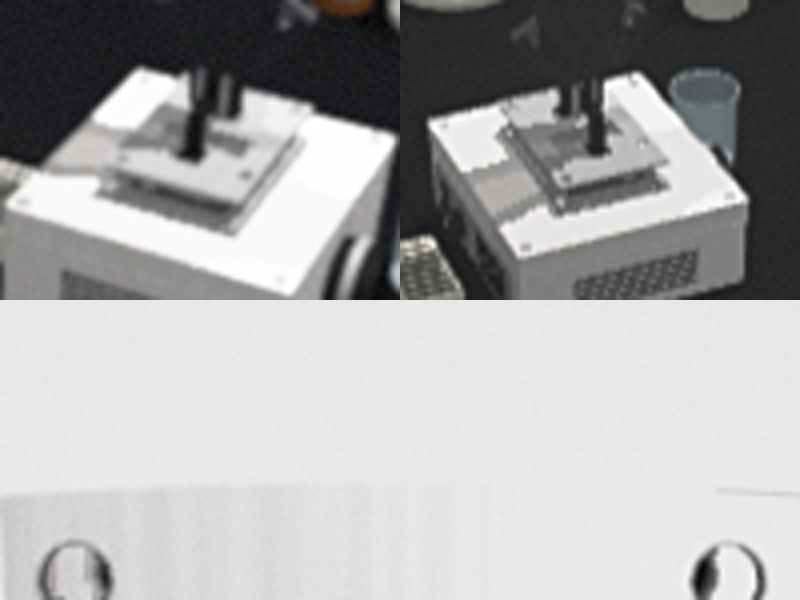

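```bash
python3 - <<'E'
from h import *
W,S,D=map(get_calibration,('wrist','scene','side'))
k=lambda o,l:np.array(o)+(np.array(l)+.5)/4-.5
Z=lambda P:at(P,.004)
obs=[(projw,W,Z(H[:2]),np.array([[401.6,129.9],[238.6,129.1]]),1),
(proj,S,Z(np.r_[H[[2,3,0]],C[[1,2,3]]]),k((335,120),[(122,157),(248,175),(297,107),(312,105),(222,208),(100,170)]),1),
(proj,D,Z(np.r_[H[[1,2,3]],C[[0,2,3]]]),k((245,100),[(115,105),(167,177),(237,147),(100,100),(268,160),(165,188)]),1)]
f=lambda p:np.concatenate([(pf(c,Rr.from_rotvec(p[3:]).apply(P)+p[:3])-px).ravel() for pf,c,P,px,_ in obs])
r=least_squares(f,[.537,.206,.126,0,0,.108],loss='soft_l1');print(r.x.round(4),f(r.x).round(1))
w=obs[0];g=lambda p:(projw(W,place(p[:3],at(H[:2],p[3])))-w[3]).ravel()
print('wrist only',least_squares(g,[.537,.206,.108,.13]).x.round(4))
q=[.5373,.2058,.106]
print('thread px',projw(W,place(q,at(H[:2],.106))).round(1),'hole',w[3].tolist());go(q,[0,0],.215)
E
```

```text
[0.5367 0.2072 0.1258 0.0216 0.0135 0.1068] [ 1.3 -0.4 -0.3  0.2 -0.7  0.8 -1.3  0.3 -1.1  1.  -0.4  0.6  3.8 -0.6
 -0.1 -1.4 -0.8  0.2 -0.5  0.5  1.4 -0.7 -0.7  0.3  0.4  0.8 -1.3  0.2]
wrist only [0.5362 0.2069 0.1042 0.1295]
thread px [[392.9 128. ]
 [249.9 127.5]] hole [[401.6, 129.9], [238.6, 129.1]]
d [-0.7  0.1  5. ] rv [-0.0008  0.0006  0.0032] t 9.87 pos [0.5371 0.2065 0.22  ] F [ 0.91 -0.72 -2.43] g 0.0107
```

Request:
send_rows([
  [[-0.5,0.4,2],[0,0,0.002],5],
  [[-1.1,0.7,4.5],[0,0,0.002],5],
  [[-1.1,0.7,4.5],[0,0,0.002],5],
  [[-1.1,0.7,4.5],[0,0,0.002],5],
  [[-1.1,0.7,4.5],[0,0,0.002],5],
  [[-1.1,0.7,4.5],[0,0,0.002],5],
])

```text
clock: 10.37
eef_pos: [0.538, 0.2055, 0.2155]
tool_rot: [0.668, 0.744, -0.0, -0.0]
ft_force: [-0.3, 1.2, -2.8]
grip_width: 0.0106
```

```bash
python3 - <<'E'
from h import *
import cv2
for _ in range(4):camera('side')
q=[.5373,.2058,.106];go(q,[0,0],.2155)
W=get_calibration('wrist');im=camera('wrist')
# mean of several frames for the fixed cameras to cut noise
s=np.mean([camera('scene') for _ in range(4)],0).astype('uint8');d=np.mean([camera('side') for _ in range(4)],0).astype('uint8')
go(q,[0,0],.2155)
def cr(i,x,y,w,h,W,H):return cv2.resize(i[y:y+h,x:x+w,::-1],(W,H),interpolation=cv2.INTER_CUBIC)
m=np.vstack([np.hstack([cr(s,350,135,70,52,400,300),cr(d,262,110,70,52,400,300)]),
 np.hstack([cr(im,225,115,40,30,400,300),cr(im,380,115,40,30,400,300)])])
cv2.imwrite('pics/m6.png',m)
print('thread px',projw(W,place(q,at(H[:2],.106))).round(1).tolist(),'hole top',projw(W,place(q,at(H[:2],.125))).round(1).tolist())
S,D=get_calibration('scene'),get_calibration('side')
for n,c,o in(('S',S,(350,135)),('D',D,(262,110))):
  for P in(H,C): print(n,((proj(c,place(q,at(P,.125)))-o+.5)*400/70).round(0).tolist())
E
```

```text
d [ 0.4 -0.6  0.1] rv [-0.0007  0.0005  0.0012] t 10.57 pos [0.538  0.2055 0.2156] F [ 0.26  0.22 -2.91] g 0.0108
d [ 0.4 -0.6  0. ] rv [-0.0008  0.0006  0.0012] t 11.02 pos [0.5379 0.2055 0.2155] F [ 0.03  0.05 -2.69] g 0.0106
thread px [[393.3, 126.7], [246.7, 126.5]] hole top [[401.5, 129.8], [238.6, 129.6]]
S [[332.0, 84.0], [183.0, 45.0], [84.0, 152.0], [261.0, 174.0]]
S [[174.0, 32.0], [357.0, 79.0], [253.0, 214.0], [56.0, 157.0]]
D [[187.0, 76.0], [65.0, 104.0], [141.0, 206.0], [252.0, 155.0]]
D [[44.0, 99.0], [193.0, 65.0], [290.0, 181.0], [133.0, 219.0]]
```

View pics/m6.png

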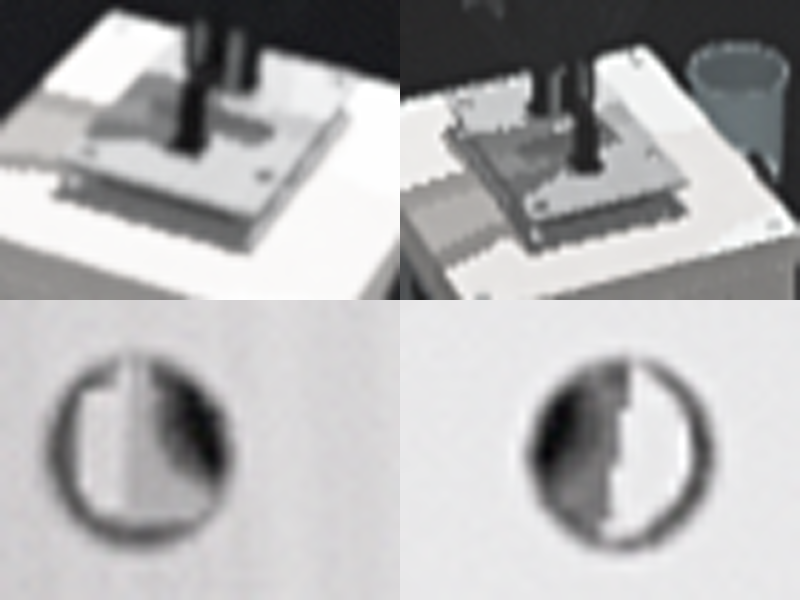

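```bash
python3 -c "
from h import *
from workcell import order
go([.5373,.2058,.106],[0,0],.2155)
print(np.abs(readout.get_obs()['joint_vel']).max());print(order.job_done())"
```

```text
d [ 0.4 -0.6  0. ] rv [-0.0008  0.0006  0.0012] t 11.02 pos [0.5379 0.2055 0.2155] F [ 0.03  0.05 -2.69] g 0.0106
0.002081107646699565
the job is handed in; nothing more can be done
None
```

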